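Run the seal seam of a lamp driver housing and close its lid

ROBOT

A 6-joint arm with a two-finger parallel gripper is mounted at the origin on the work surface. World frame = base frame: x ahead of the robot, y to its left, z up, the work surface at z = 0. Lengths are in mm, angles in degrees, forces in N, time in s.
With the tool pointing down it reaches from about 300 to 850 mm from the base axis. Payload 4.2 kg.
Tool frame: the origin (TCP) lies on the centre line of the jaws, within the pads' length; the fingertips stand 8 mm ahead of it and the grasp point (between the pads) lies 11 mm behind it; z points along the fingers, y is the line along which they close (so a half turn about z gives the same grasp; the last joint's range is limited). The gripper opens to 91 mm and grips with 3 to 60 N. Pads are 32 mm wide; open, the fingers measure 118 mm over their backs; the gripper's body (76 mm by 178 mm) begins 60 mm behind the grasp point.
Start: joints at [70.417, 18.312, 89.639, -0, 72.044, -1.146], TCP at [181.86, 545.499, 221.976] pointing down, gripper open.
Joint ranges: [-177.97, 177.97], [-48.28, 115.42], [12.27, 149.76], [-77.06, 257.06], [2.81, 150.46], [-146.56, 146.56]. Speed limits (degrees/s): [147.25, 147.25, 180, 180, 180, 180].

INTERFACE

Orientations are given as [roll, pitch, yaw] about the fixed x, y, z axes, in that order (R = Rz(yaw) Ry(pitch) Rx(roll)).
In Python, from workcell import telemetry, eyes, ticket gives the robot as it stands. The module is installed in compiled form; this text tells all that it offers.
- The arm moves only by the shell command python3 -m crank 'ROWS' [OPENING] [FORCE]. ROWS is JSON, a list of rows, each an object of numbers: "dx", "dy", "dz": the shift along the world's x, y, z normalised to -1 to 1, where 1 is 80 cm; "yaw": the turn about the world's z normalised to -1 to 1, where 1 is 5 degrees. A call has 1 to 10 rows; each row shifts and turns the commanded pose from where the row before left it; what a row does not reach is not made up. A row lasts 1/8 s, in which the tool goes at most 62.5 mm and 10.7 degrees, less where a joint would pass 70% of its speed; a pose out of reach is approached as far as the arm can. A call with a number of a shift or a turn outside -1 to 1 is refused whole. A call with a gripper value outside its range is refused whole. OPENING is the opening, from 0 (shut) to 1 (fully open), set as the call begins (- or left out, the last holds). The fingers move at their own pace and stop on an object; FORCE is the grip in N (left out, the last holds). Time passes only in rows, so rows that do not move let the fingers close. It gives the time, the measured TCP pose, the force, the opening and the grip force at its end, in the units of the state.
- telemetry.state(): the state, without advancing time (a new reading comes with each control period).
- eyes.grab_frame(name): name is "scene" or "side" or "wrist"; returns the picture (480x640x3 uint8, red, green, blue); there is no depth.
- eyes.calibration(name): a dict with "camera_matrix" (3x3 intrinsics, pixels), "world_from_camera" (4x4, takes a point from camera to world coordinates). Camera axes: x right, y down, z forward; pixel columns grow to the right and rows downward; lengths in mm; the calibration is good to about 2 mm. The wrist camera is an equidistant fisheye: a pixel r from the principal point sees the ray r / f radians off the axis. A picture is of the moment at which its call begins: read the wrist's pose just before it. calibration takes no time and is no camera call; for the wrist camera it gives the pose at the moment of the call.
- ticket.job_done(): hands the job in; it is judged then, once.
The state is a dict: "time_s": time; "qpos": joint angles; "qvel": joint speeds; "effort": joint torques, N m; "ee_pos": TCP position; "ee_rot": TCP orientation; "force": force on the tool from outside, world axes, zero at the start; "torque": the same for the moment, N m; "gripper_width": finger opening in mm; "gripper_force": force on a finger pad.
Only numpy, scipy, OpenCV 4.12 (cv2) and the standard library are available. Lean on these libraries where they do the work, as an engineer would, in place of code of your own. Each camera call takes 0.05 s, during which the arm holds its last target. There are 200 camera calls.

TASK

Take the orange spring-tipped stylus from its blue stand and, holding it square to the sloping rim of the aluminium driver housing and pressing lightly so that its sprung tip gives a little without being pushed hard, draw the tip slowly (about 3 cm a second) along the black seal groove of its rim, from the green mark down that side to the low corner and then along the low side to the far corner with the red mark. Then put the stylus back so it hangs upright in its stand, and lower the white lid gently until it is fully shut. Leave the lamps and other things on the bench where they are.

Things in the scene. Friction and masses are not known exactly. Their poses are not given: they have to be found in the camera images.
- housing: open aluminium box, 110 (x) x 140 (y) x 45 mm (z), fixed on a sloping steel holder. Origin: centre of its underside; z: square out of its open top (35 degrees from vertical); x: up the slope to the hinge side; y: along the hinge. Black seal groove all round its rim, 9 mm wide, 4 deep: centre line the rectangle x = +-46.5, y = +-61.5 mm, floor z = 41, lips z = 45
- seam_start (a point): start of the run, on the groove floor, middle of its width, beside the green mark on the outer lip and wall; the run goes from here straight to the corner, then straight to the end (housing frame 23.5, 61.5, 41 mm)
- seam_corner (a point): low corner of the run on the groove floor, where it turns (-46.5, 61.5, 41)
- seam_end (a point): end of the run, on the groove floor at the other low corner, beside the red mark (-46.5, -61.5, 41)
- lid (a joint): hinge of the white lid (112 x 142 x 6 mm, 0.2 kg, small tab 40 mm wide projecting 11 mm at the free edge): 0 = fully shut, grows as it opens, at most 2.2 rad. The hinge is stiff: the lid stays where it is left. The axis is the housing's y
- lid_hinge (a point): point on the lid's hinge axis, mid-width (housing frame 57, 0, 46 mm), in the plane of the lid's underside
- lid_edge (a point): middle of the lid's free edge (at the root of the tab) on its outer face, 112 mm from the hinge
- stylus: stylus, 120 mm long, 0.1 kg. Origin: centre of the underside of its black flange (30 mm diameter, 5 thick); z along it towards the handle. Orange square handle 18 x 18 mm from z = 5 to 60, sides along x and y, black button on top to z = 63. Below: barrel 12 mm diameter to z = -26, narrowing to 8 at -36, then the sprung tip, a 4 mm pin with a 5 mm ball, ending at z = -57 when free
- stylus_tip (a joint): how far the sprung tip is pushed in: 0 free, 0.010 m the stop; pushes back about 0.7 N at first plus 0.35 N per mm
- tip (a point): very end of the stylus's tip ball, on its axis; z along the stylus
- stand: stylus stand, fixed: dark base 85 x 85 mm, four thin posts and a blue top plate 70 x 70 x 8 mm whose upper face is 85 mm above the table, with a through hole 20 mm diameter in the middle. Origin: centre of the base underside. The stylus hangs through the hole by its flange
- stand_hole (a point): centre of the stand's hole at the plate's upper face; the stylus's origin is here (within the hole's play) when it hangs home
- lamp_a: round aluminium lamp, 110 mm diameter, 62 mm high; origin centre of underside; leave alone
- lamp_b: round aluminium lamp, 124 mm diameter, 62 mm high; leave alone
- lamp_c: round aluminium lamp, 100 mm diameter, 62 mm high; leave alone
- gland_tray: yellow tray, 100 x 140 x 35 mm; leave alone
- driver: screwdriver lying on the bench; leave alone
- tape: white ring-shaped roll, 100 mm diameter, 25 mm high; leave alone
Not all that is in view belongs to the job. There is more than one size of the stylus; the one meant has the size given above.

How it is judged:
By the outcome, as a careful person would: the job done as asked, in the order asked, and still so for the second after the job is handed in, with the robot touching nothing.
It also fails if it takes over 72 s, if anything falls off the work surface, if the arm or the gripper's body presses on something with over 40 N, if the wrist force passes 120 N, or if a joint passes its speed limit or range.

## Working session

There is one attempt and no reset: what is moved stays moved. The work goes in short steps, Python scripts to look and compute and a shell command to move; the robot and the scene stay as the last step left them, time stands still between calls to the robot, and variables do not carry over. Pictures are saved under pics/ and viewed, at most 10 in all, crops included, and the job is handed in when it is done.

```bash
mkdir -p pics; ls
cat > h.py <<'E'
import numpy as np, cv2
from workcell import telemetry, eyes, ticket
from scipy.spatial.transform import Rotation as R
def grab(n,f=None):
    c=eyes.calibration(n); im=eyes.grab_frame(n)
    if f: cv2.imwrite('pics/'+f,im[:,:,::-1])
    return im,np.array(c['camera_matrix']),np.array(c['world_from_camera'])
def ray(n,uv,K,T):
    x=(uv[0]-K[0,2])/K[0,0]; y=(uv[1]-K[1,2])/K[1,1]
    if n=='wrist':
        t=np.hypot(x,y); d=np.array([x/t*np.sin(t),y/t*np.sin(t),np.cos(t)]) if t>0 else np.array([0,0,1.])
    else: d=np.array([x,y,1.])
    d=T[:3,:3]@d; return T[:3,3],d/np.linalg.norm(d)
def onz(n,uv,K,T,z):
    o,d=ray(n,uv,K,T); return o+d*(z-o[2])/d[2]
def tri(rs):
    A=sum(np.eye(3)-np.outer(d,d) for o,d in rs); b=sum((np.eye(3)-np.outer(d,d))@o for o,d in rs)
    p=np.linalg.solve(A,b); return p,[np.linalg.norm(np.cross(p-o,d)) for o,d in rs]
def proj(n,p,K,T):
    q=T[:3,:3].T@(np.asarray(p)-T[:3,3])
    if n=='wrist':
        r=np.hypot(q[0],q[1]); t=np.arctan2(r,q[2]); q=np.array([q[0]/r*t,q[1]/r*t,1])
    return (K@(q/q[2]))[:2]
E
python3 - <<'E'
from h import *
s=telemetry.state(); print({k:np.round(v,3).tolist() for k,v in s.items()})
for n in ['scene','side','wrist']:
    im,K,T=grab(n,n+'0.png'); np.savez('pics/'+n+'0.npz',K=K,T=T); print(n,K.round(1).tolist(),T.round(3).tolist())
E
```

```text
pics
{'time_s': 0.0, 'qpos': [70.415, 18.35, 89.707, 0.001, 72.043, -1.145], 'qvel': [0.016, -0.002, 0.01, 0.024, -0.067, -0.093], 'effort': [-0.001, -41.247, -23.198, 0.073, 0.045, -0.0], 'ee_pos': [181.701, 545.014, 221.136], 'ee_rot': [-179.9, -0.003, 161.56], 'force': [-0.545, 0.672, -0.222], 'torque': [0.012, -0.042, -0.013], 'gripper_force': 0.0, 'gripper_width': 91.241}
scene [[476.4, 0.0, 316.1], [0.0, 476.4, 243.1], [0.0, 0.0, 1.0]] [[-0.555, 0.436, -0.709, 1334.667], [0.832, 0.296, -0.47, 558.759], [0.005, -0.85, -0.526, 704.079], [0.0, 0.0, 0.0, 1.0]]
side [[508.1, 0.0, 315.2], [0.0, 508.1, 237.3], [0.0, 0.0, 1.0]] [[-1.0, -0.019, 0.013, 493.743], [-0.022, 0.614, -0.789, 900.216], [0.007, -0.789, -0.614, 809.71], [0.0, 0.0, 0.0, 1.0]]
wrist [[371.6, 0.0, 313.8], [0.0, 371.6, 235.8], [0.0, 0.0, 1.0]] [[0.316, 0.92, 0.231, 116.866], [0.949, -0.307, -0.078, 565.567], [-0.001, 0.244, -0.97, 383.404], [0.0, 0.0, 0.0, 1.0]]
```

View pics/scene0.png

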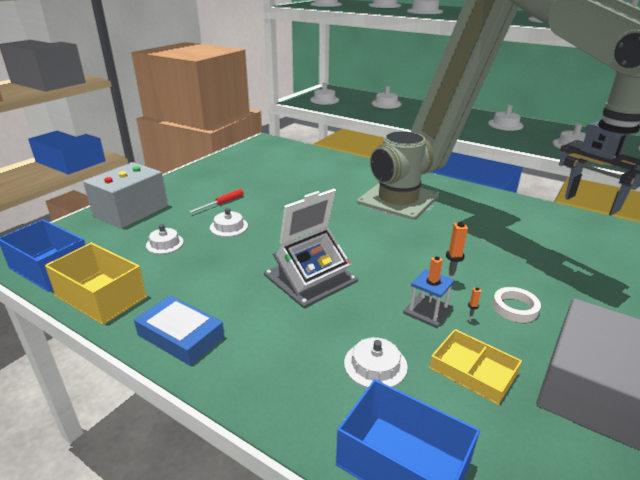

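View pics/side0.png

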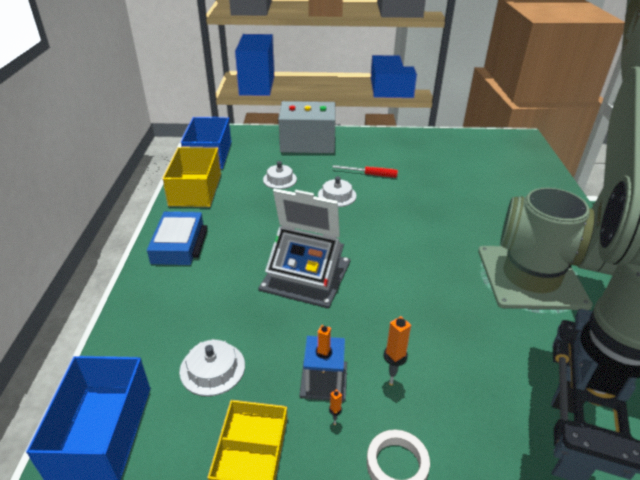

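Candidates for the stylus: the one in the stand at scene (435,270) / side (324,340); a larger free-standing one at scene (458,240) / side (398,340); a small one at scene (475,297) / side (336,402). I choose the one in the blue stand, and check its size and the housing in one close montage.

Run:
```python
import cv2,numpy as np
a=cv2.imread('pics/scene0.png');b=cv2.imread('pics/side0.png')
def c(im,u,v,w,h,k): return cv2.resize(im[v:v+h,u:u+w],None,fx=k,fy=k,interpolation=cv2.INTER_CUBIC)
# housing 100x75 at 4 -> 400x300
m=np.vstack([np.hstack([c(a,262,220,100,75,4),c(b,255,228,100,75,4)]),np.hstack([c(a,400,245,100,75,4),c(b,285,315,100,75,4)])])
cv2.imwrite('pics/m1.png',m)
```

```text
(no output)
```

View pics/m1.png

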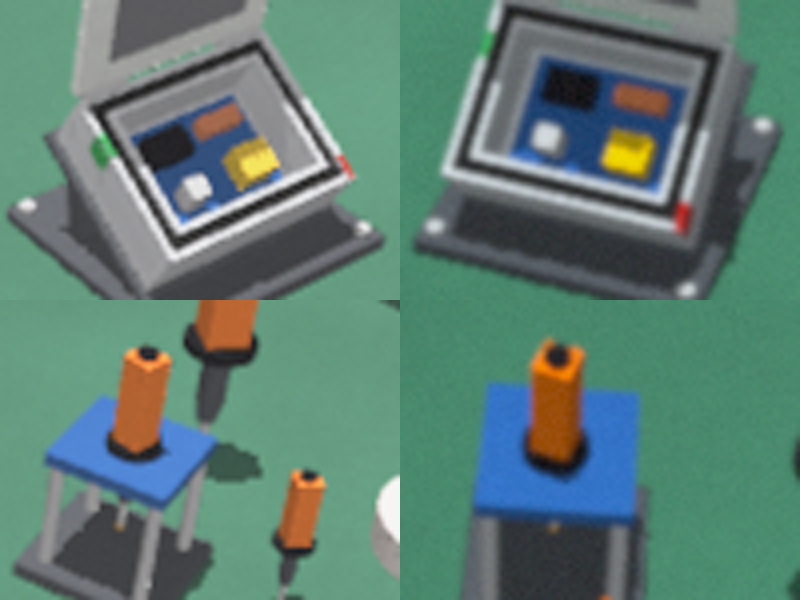

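The stand's stylus is the middle size (handle about 18 mm of the 70 mm plate), so it is the right one. The groove corners show in both views: scene crop (180,245), (333,178), (262,45), (103,108) and side crop (460,172), (677,210), (715,48), (505,15), with green on the left and red at bottom right.

Run:
```python
from h import *
S=np.load('pics/scene0.npz');D=np.load('pics/side0.npz')
def t(a,b,ao,bo):
    a=np.array(a)/4+ao-.375; b=np.array(b)/4+bo-.375
    return tri([ray('scene',a,S['K'],S['T']),ray('side',b,D['K'],D['T'])])
A=[(180,245),(333,178),(262,45),(103,108)]; B=[(60,172),(277,210),(315,48),(105,15)]
P=[]
for a,b in zip(A,B):
    p,e=t(a,b,(262,220),(255,228)); P.append(p); print(p.round(1),np.round(e,1))
P=np.array(P); M=np.array([[-46.5,61.5,43],[-46.5,-61.5,43],[46.5,-61.5,43],[46.5,61.5,43]])
rot,rs=R.align_vectors(P-P.mean(0),M-M.mean(0)); print('rms',rs); r=rot.as_matrix(); print(r.round(3)); o=P.mean(0)-r@[0,0,43]
print('o',o.round(1),'tilt',np.degrees(np.arccos(r[2,2])),'yaw x',np.degrees(np.arctan2(r[1,0],r[0,0])),'yaw y',np.degrees(np.arctan2(r[1,1],r[0,1])))
# stylus: button top centre, plate corners
p,e=t((149,53),(159,55),(400,245),(285,315)); print('button',p.round(1),e)
q=[]
for a,b in [((103,100),(240,95)),((213,140),(232,218)),((164,203),(78,213)),((47,155),(90,87))]:
    pass
# plate corners by height z=85
for n,c,L,off in [('scene',S,[(105,98),(216,139),(166,200),(46,158)],(400,245)),('side',D,[(90,84),(238,94),(232,216),(75,210)],(285,315))]:
    w=np.array([onz(n,np.array(x)/4+off-.375,c['K'],c['T'],85) for x in L]); print(n,w.round(1)[:,:2].tolist(),w.mean(0).round(1))
```

```text
[608.6  52.4  53.8] [0.3 0.3]
[488.1  80.6  48.1] [4.4 4.4]
[468.4  15.5 111.2] [3.8 3.8]
[586.8 -17.2 111.2] [0.1 0.1]
rms 4.159498373205816
[[-0.21   0.967  0.144]
 [-0.73  -0.253  0.635]
 [ 0.65   0.028  0.759]]
o [531.8   5.5  48.4] tilt 40.61364691332965 yaw x -106.0387221847867 yaw y -14.660978994425083
button [486.5 304.6 145.7] [np.float64(1.4094000646858602), np.float64(1.4094000646858356)]
scene [[454.3, 275.2], [457.1, 341.4], [524.6, 338.7], [525.8, 271.0]] [490.4 306.6  85. ]
side [[517.4, 266.9], [448.7, 271.0], [453.0, 340.2], [521.5, 338.8]] [485.2 304.2  85. ]
```

View pics/wrist0.png

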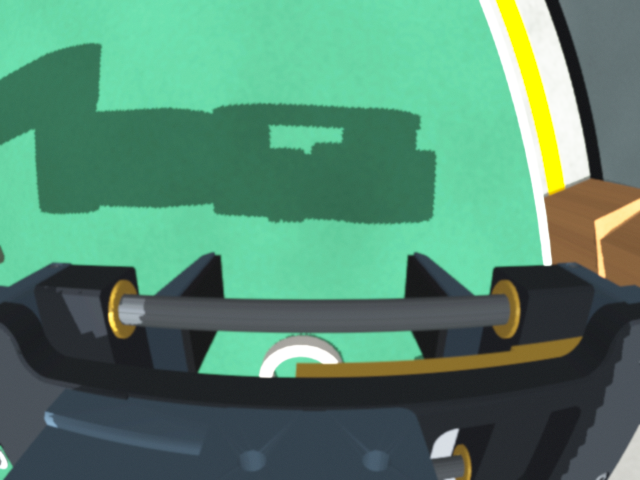

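The wrist view shows only bench and the tape at (300,355). Next I raise the tool and go to a vantage point by the housing for one close look at groove and lid.

```bash
python3 -m crank '[{"dz":0.05},{"dz":0.05},{"dx":0.052,"dy":-0.052},{"dx":0.052,"dy":-0.052},{"dx":0.052,"dy":-0.052},{"dx":0.052,"dy":-0.052},{"dx":0.052,"dy":-0.052},{"dx":0.052,"dy":-0.052},{"dx":0.052,"dy":-0.052},{"dx":0.052,"dy":-0.052}]'
python3 -m crank '[{"dx":0.052,"dy":-0.052},{"dx":0.052,"dy":-0.052},{"dx":0.052,"dy":-0.052},{"dx":0.03,"dy":-0.02},{}]'
python3 - <<'E'
from h import *
im,K,T=grab('wrist','w1.png'); np.savez('pics/w1.npz',K=K,T=T); print(telemetry.state()['ee_pos'],T[:3,3])
E
```

```text
[181.76202833 545.22004951 221.44223194] [116.87679532 565.59857974 383.51521684]validation failed for argument at $[0]...
validation failed for argument at $[0]...
```

View pics/w1.png

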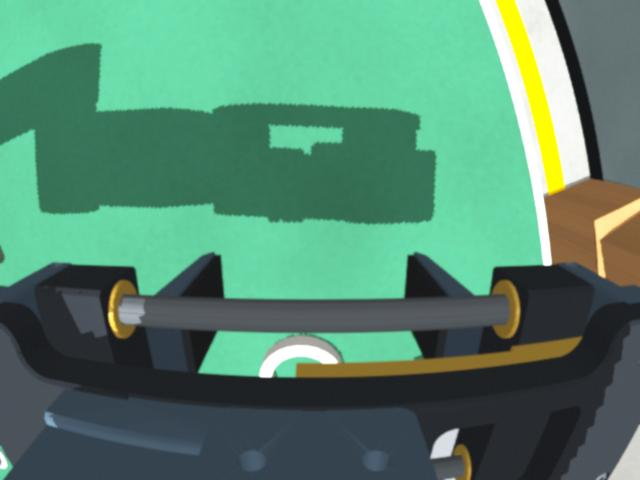

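The rows were refused, so the arm hasn't moved and the picture is unchanged. Each row probably needs all four keys.

```bash
python3 -m crank '[{"dx":0,"dy":0,"dz":0.05,"yaw":0},{"dx":0,"dy":0,"dz":0.05,"yaw":0},{"dx":0.052,"dy":-0.052,"dz":0,"yaw":0},{"dx":0.052,"dy":-0.052,"dz":0,"yaw":0},{"dx":0.052,"dy":-0.052,"dz":0,"yaw":0},{"dx":0.052,"dy":-0.052,"dz":0,"yaw":0},{"dx":0.052,"dy":-0.052,"dz":0,"yaw":0},{"dx":0.052,"dy":-0.052,"dz":0,"yaw":0},{"dx":0.052,"dy":-0.052,"dz":0,"yaw":0},{"dx":0.052,"dy":-0.052,"dz":0,"yaw":0}]'
```

```text
time_s: 1.45
ee_pos: [515.8, 211.2, 301.9]
ee_rot: [180.0, -0.0, 161.6]
force: [0.9, 1.0, 0.3]
gripper_width: 91.1
gripper_force: 0.0
```

```bash
python3 -m crank '[{"dx":0.052,"dy":-0.052,"dz":0,"yaw":0},{"dx":0.052,"dy":-0.052,"dz":0,"yaw":0},{"dx":0.052,"dy":-0.052,"dz":0,"yaw":0},{"dx":0.02,"dy":-0.01,"dz":0,"yaw":0},{"dx":0,"dy":0,"dz":0,"yaw":0}]'
python3 - <<'E'
from h import *
im,K,T=grab('wrist','w1.png'); np.savez('pics/w1.npz',K=K,T=T); print(telemetry.state()['ee_pos'],T[:3,3])
cv2.imwrite('pics/w1c.png',cv2.resize(im[0:300,120:520,::-1],(800,600),interpolation=cv2.INTER_CUBIC))
for n in ['scene','side']: grab(n,n+'1.png')
E
```

```text
time_s: 2.08
ee_pos: [656.1, 78.9, 300.7]
ee_rot: [-180.0, -0.1, 161.5]
force: [-0.8, 0.5, -0.2]
gripper_width: 91.3
gripper_force: 0.0
[655.23075667  79.82694604 301.21109027] [591.46072376  99.2879391  463.04037509]
```

View pics/w1c.png

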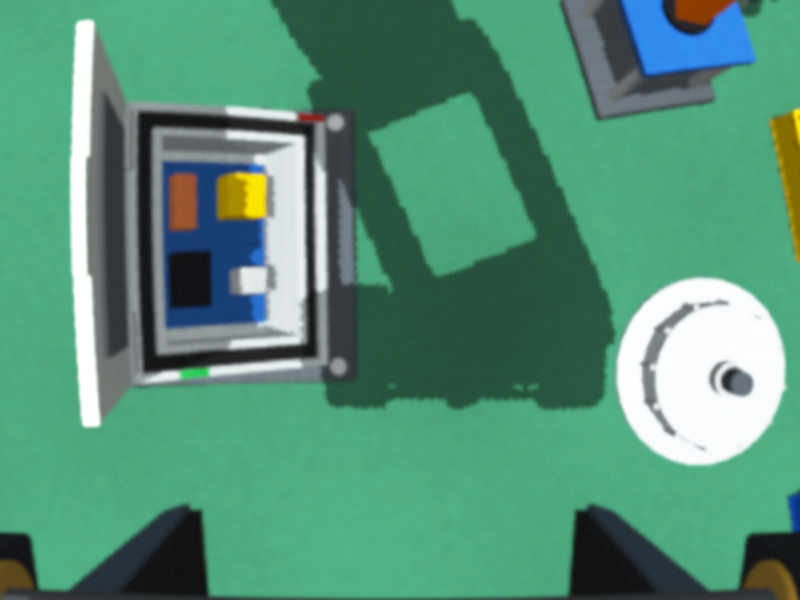

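The crop shows the groove corners at about (311,129), (311,350), (149,362) and (145,121), green mark (195,373), red (312,117), and the lid's free edge as the white strip at x 75–97. I fit the four corners over three views with the tilt at 35°, then the lid angle.

Run:
```python
from h import *
from scipy.optimize import least_squares
C={n:(np.load(f'pics/{f}.npz')['K'],np.load(f'pics/{f}.npz')['T']) for n,f in [('scene','scene0'),('side','side0'),('wrist','w1')]}
M=np.array([[-46.5,61.5,45],[-46.5,-61.5,45],[46.5,-61.5,45],[46.5,61.5,45]])
f=lambda L,k,o:np.array(L)/k+o-(k-1)/2/k
U={'wrist':f([(311,350),(311,129),(145,121),(149,362)],2,(120,0)),'scene':f([(180,245),(333,178),(262,45),(103,108)],4,(262,220)),'side':f([(60,172),(277,210),(315,48),(105,15)],4,(255,228))}
def pose(v): return R.from_euler('Z',v[3],degrees=True).as_matrix()@R.from_euler('Y',-v[4],degrees=True).as_matrix(),v[:3]
def res(v,names,tl):
    v=np.r_[v[:4],tl if tl else v[4]]; r,o=pose(v)
    return np.concatenate([(proj(n,o+r@m,*C[n])-u) for n in names for m,u in zip(M,U[n])])
for names in (['wrist'],['wrist','scene','side']):
  for tl in (35,None):
    s=least_squares(lambda v:res(v,names,tl),[530,20,40,-105,35],loss='soft_l1'); print(names,tl,s.x.round(1),'res',s.fun.round(1).tolist())
    if tl: v=np.r_[s.x[:4],35]
r,o=pose(v); np.savez('house.npz',r=r,o=o)
print(r.round(3)); 
for n,p in dict(start=(23.5,61.5,41),corner=(-46.5,61.5,41),end=(-46.5,-61.5,41),hinge=(57,0,46)).items(): print(n,(o+r@p).round(1))
lid=f([(95,22),(100,424)],2,(120,0))
def lr(t):
    return np.concatenate([proj('wrist',o+r@[57-112*np.cos(t[0]),y,46+112*np.sin(t[0])],*C['wrist'])-u for y,u in ((-71,lid[0]),(71,lid[1]))])
s=least_squares(lr,[1.8]); print('lid',s.x,np.degrees(s.x),s.fun.round(1))
```

```text
['wrist'] 35 [ 530.6    7.3   43.1 -108.3   35. ] res [0.1, -0.1, -0.8, 0.6, 0.3, -1.1, 0.1, 0.4]
['wrist'] None [ 530.9    8.2   40.  -108.4   32.7] res [0.6, -0.2, -0.2, 0.6, 0.0, -0.3, -0.3, -0.0]
['wrist', 'scene', 'side'] 35 [ 530.6    7.5   43.6 -108.    35. ] res [0.5, -0.4, -1.0, 0.1, 0.0, -1.2, 0.4, 0.4, -1.1, -0.3, 0.8, -1.9, -0.9, -0.1, -1.7, 0.4, 0.0, -1.1, -2.1, 2.1, -0.3, 2.9, 0.9, -0.2]
['wrist', 'scene', 'side'] None [ 530.5    7.2   43.9 -108.    35.4] res [0.4, -0.5, -1.1, 0.2, 0.1, -1.3, 0.6, 0.5, -1.2, -0.3, 0.8, -1.9, -0.8, -0.1, -1.6, 0.3, 0.1, -1.0, -2.1, 2.1, -0.3, 2.9, 0.9, -0.2]
[[-0.253  0.951  0.177]
 [-0.779 -0.309  0.545]
 [ 0.574  0.     0.819]]
start [590.4  -7.5  90.7]
corner [608.2  47.1  50.5]
end [491.2  85.1  50.5]
hinge [524.3 -11.8 114. ]
lid [1.94137667] [111.2326895] [-0.2 -0.5  0.1 -0.7]
```

Fit is good to about 1 mm, and the lid is open about 111°. Now I go over to the stand while turning to yaw 72, stopping 60 mm short for a close look.

```bash
python3 -m crank '[{"dx":-0.013,"dy":0.0115,"dz":0,"yaw":-1},{"dx":-0.013,"dy":0.0115,"dz":0,"yaw":-1},{"dx":-0.013,"dy":0.0115,"dz":0,"yaw":-1},{"dx":-0.013,"dy":0.0115,"dz":0,"yaw":-1},{"dx":-0.013,"dy":0.0115,"dz":0,"yaw":-1},{"dx":-0.013,"dy":0.0115,"dz":0,"yaw":-1},{"dx":-0.013,"dy":0.0115,"dz":0,"yaw":-1},{"dx":-0.013,"dy":0.0115,"dz":0,"yaw":-1},{"dx":-0.013,"dy":0.0115,"dz":0,"yaw":-1},{"dx":-0.013,"dy":0.0115,"dz":0,"yaw":-1}]' 0.45 5
python3 -m crank '[{"dx":-0.013,"dy":0.0115,"dz":-0.004,"yaw":-1},{"dx":-0.013,"dy":0.0115,"dz":-0.004,"yaw":-1},{"dx":-0.013,"dy":0.0115,"dz":-0.004,"yaw":-1},{"dx":-0.013,"dy":0.0115,"dz":-0.004,"yaw":-1},{"dx":-0.013,"dy":0.0115,"dz":-0.004,"yaw":-1},{"dx":-0.013,"dy":0.0115,"dz":-0.004,"yaw":-1},{"dx":-0.013,"dy":0.0115,"dz":-0.004,"yaw":-1},{"dx":-0.013,"dy":0.0115,"dz":-0.004,"yaw":-0.9},{"dx":0,"dy":0,"dz":0,"yaw":0}]'
python3 - <<'E'
from h import *
im,K,T=grab('wrist','w2.png'); np.savez('pics/w2.npz',K=K,T=T)
print('proj stand',proj('wrist',[487,305,85],K,T),proj('wrist',[487,305,148],K,T))
u=proj('wrist',[487,305,115],K,T); x,y=int(u[0])-100,max(0,int(u[1])-75); print(x,y)
cv2.imwrite('pics/w2c.png',cv2.resize(im[y:y+150,x:x+200,::-1],(800,600),interpolation=cv2.INTER_CUBIC))
S=np.load('pics/scene0.npz');D=np.load('pics/side0.npz')
for a,b in [((461,224),(401,320)),((457,271),(393,367)),((476,290),(337,393))]: print(tri([ray('scene',a,S['K'],S['T']),ray('side',b,D['K'],D['T'])]))
E
```

```text
time_s: 3.48
ee_pos: [549.8, 173.1, 302.6]
ee_rot: [180.0, -0.0, 111.5]
force: [-0.4, -0.0, 0.2]
gripper_width: 41.2
gripper_force: 0.0
time_s: 4.6
ee_pos: [466.6, 246.2, 276.8]
ee_rot: [180.0, -0.0, 72.3]
force: [-0.1, -0.3, 0.7]
gripper_width: 40.9
gripper_force: 0.0
proj stand [314.91579592 149.6323225 ] [315.13396783 150.79145022]
215 75
(array([357.81430965, 307.35002773, 171.06582004]), [np.float64(3.189114867981611), np.float64(3.1891148679816728)])
(array([361.1328982 , 316.47126166,  50.01500625]), [np.float64(7.7288290909989295), np.float64(7.728829090998846)])
(array([463.96204053, 392.25890221,  84.19441025]), [np.float64(2.2530062871452565), np.float64(2.2530062871453675)])
```

View pics/w2c.png

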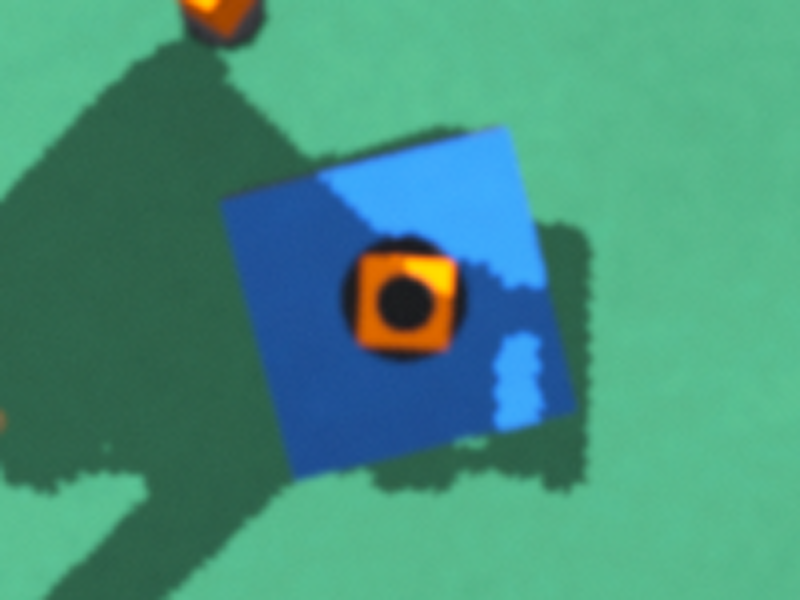

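The crop shows the handle at (406,302), square within about 3° to the view; the jaws can align it. It is at about (488,305). The big stylus at (360,310) is clear of the gripper body. Moving above it.

```bash
python3 -m crank '[{"dx":0.0134,"dy":0.037,"dz":0,"yaw":0},{"dx":0.0134,"dy":0.037,"dz":0,"yaw":0},{"dx":0,"dy":0,"dz":-0.045,"yaw":0},{"dx":0,"dy":0,"dz":-0.045,"yaw":0},{"dx":0,"dy":0,"dz":-0.045,"yaw":0},{"dx":0,"dy":0,"dz":0,"yaw":0}]'
```

```text
time_s: 5.4
ee_pos: [488.2, 303.6, 166.1]
ee_rot: [-179.8, 0.3, 72.1]
force: [-0.1, 0.1, -0.1]
gripper_width: 40.8
gripper_force: 0.0
```

```bash
python3 -m crank '[{"dx":0,"dy":0.001,"dz":-0.03,"yaw":0},{"dx":0,"dy":0,"dz":-0.029,"yaw":0},{"dx":0,"dy":0,"dz":0,"yaw":0}]'
python3 -m crank '[{"dx":0,"dy":0,"dz":0,"yaw":0},{"dx":0,"dy":0,"dz":0,"yaw":0},{"dx":0,"dy":0,"dz":0,"yaw":0},{"dx":0,"dy":0,"dz":0,"yaw":0},{"dx":0,"dy":0,"dz":0,"yaw":0}]' 0 20
```

```text
time_s: 5.78
ee_pos: [489.8, 305.4, 121.6]
ee_rot: [-180.0, 0.0, 72.1]
force: [-0.2, -0.5, -0.6]
gripper_width: 41.0
gripper_force: 0.0
time_s: 6.4
ee_pos: [490.2, 305.8, 122.4]
ee_rot: [179.9, -0.1, 72.1]
force: [-0.8, -1.3, 6.7]
gripper_width: 17.9
gripper_force: 20.0
```

Gripped (17.9 mm). The tool cannot tilt, so I'll pivot the stylus in the pads: lift it 30 mm so the narrow part is in the hole, ease the grip, and lean it by levering against the hole's edge in an arc.

```bash
python3 -m crank '[{"dx":0,"dy":0,"dz":0.0125,"yaw":0},{"dx":0,"dy":0,"dz":0.0125,"yaw":0},{"dx":0,"dy":0,"dz":0.0125,"yaw":0},{"dx":0,"dy":0,"dz":0,"yaw":0}]'
python3 -m crank '[{"dx":0.0019,"dy":0.0059,"dz":0,"yaw":0},{"dx":0.0019,"dy":0.0059,"dz":0,"yaw":0}]' 0 4
python3 -c "
from h import *
grab('side','s2.png')"
```

```text
time_s: 6.9
ee_pos: [490.3, 305.8, 152.3]
ee_rot: [179.9, -0.1, 72.1]
force: [-0.8, -0.2, 0.4]
gripper_width: 17.6
gripper_force: 20.0
time_s: 7.15
ee_pos: [492.4, 315.0, 150.8]
ee_rot: [-179.9, 0.1, 72.1]
force: [-0.2, -0.2, -0.4]
gripper_width: 18.0
gripper_force: 4.0
```

```bash
python3 -m crank '[{"dx":0.0019,"dy":0.0059,"dz":0,"yaw":0},{"dx":0.0019,"dy":0.0059,"dz":-0.0006,"yaw":0},{"dx":0.0019,"dy":0.0059,"dz":-0.0012,"yaw":0},{"dx":0.0019,"dy":0.0059,"dz":-0.0014,"yaw":0},{"dx":0.0019,"dy":0.0059,"dz":-0.0021,"yaw":0},{"dx":0.0019,"dy":0.0059,"dz":-0.0024,"yaw":0},{"dx":0.0019,"dy":0.0059,"dz":-0.0028,"yaw":0},{"dx":0.0019,"dy":0.0059,"dz":-0.0031,"yaw":0}]'
python3 -m crank '[{"dx":0,"dy":0,"dz":0,"yaw":0},{"dx":0,"dy":0,"dz":0,"yaw":0},{"dx":0,"dy":0,"dz":0,"yaw":0}]' 0 40
python3 - <<'E'
from h import *
ims=[]
for n in ('scene','side'):
    im,K,T=grab(n,n+'3.png'); u=proj(n,[500,335,110],K,T).astype(int); x,y=u[0]-50,u[1]-60; print(n,x,y)
    ims.append(cv2.resize(im[y:y+120,x:x+80,::-1],(400,600),interpolation=cv2.INTER_CUBIC))
cv2.imwrite('pics/m3.png',np.hstack(ims))
E
```

```text
time_s: 8.2
ee_pos: [505.0, 353.0, 140.1]
ee_rot: [180.0, 0.0, 72.1]
force: [-0.3, -0.2, -0.4]
gripper_width: 17.9
gripper_force: 4.0
time_s: 8.57
ee_pos: [505.1, 352.7, 140.4]
ee_rot: [180.0, -0.0, 72.1]
force: [-0.3, -0.8, -0.5]
gripper_width: 17.8
gripper_force: 40.0
scene 395 218
side 265 296
```

View pics/m3.png

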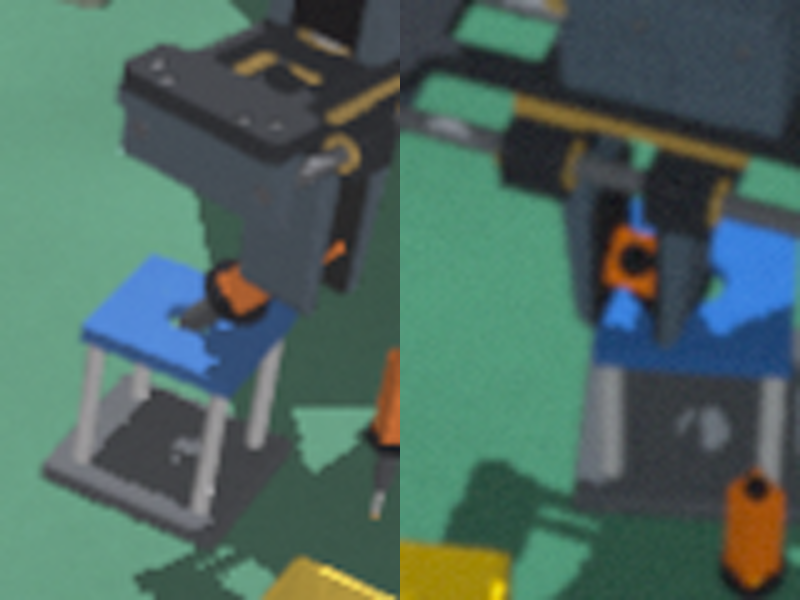

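The stylus leans about as planned and is gripped at 40 N. I draw it out along its axis and carry it towards the start.

```bash
python3 -m crank '[{"dx":0.0022,"dy":0.0068,"dz":0.0102,"yaw":0},{"dx":0.0022,"dy":0.0068,"dz":0.0102,"yaw":0},{"dx":0.0022,"dy":0.0068,"dz":0.0102,"yaw":0},{"dx":0.0022,"dy":0.0068,"dz":0.0102,"yaw":0},{"dx":0,"dy":0,"dz":0.035,"yaw":0},{"dx":0,"dy":0,"dz":0.035,"yaw":0},{"dx":0.0217,"dy":-0.04,"dz":0,"yaw":0},{"dx":0.0217,"dy":-0.06,"dz":0,"yaw":0},{"dx":0.0217,"dy":-0.06,"dz":0,"yaw":0},{"dx":0.0217,"dy":-0.06,"dz":0,"yaw":0}]'
python3 -m crank '[{"dx":0.0217,"dy":-0.06,"dz":0,"yaw":0},{"dx":0.0217,"dy":-0.06,"dz":0,"yaw":0},{"dx":0,"dy":-0.038,"dz":-0.02,"yaw":0},{"dx":0,"dy":0,"dz":-0.02,"yaw":0},{"dx":0,"dy":0,"dz":0,"yaw":0}]'
python3 - <<'E'
from h import *
ims=[]
print(telemetry.state()['ee_pos'])
for n in ('scene','side'):
    im,K,T=grab(n,n+'4.png'); u=proj(n,[605,40,155],K,T).astype(int); x,y=u[0]-40,u[1]-60; print(n,x,y)
    ims.append(cv2.resize(im[y:y+120,x:x+80,::-1],(400,600),interpolation=cv2.INTER_CUBIC))
cv2.imwrite('pics/m4.png',np.hstack(ims))
E
```

```text
time_s: 9.93
ee_pos: [582.0, 197.3, 229.4]
ee_rot: [180.0, -0.0, 72.1]
force: [0.7, -0.2, -0.3]
gripper_width: 17.4
gripper_force: 40.0
time_s: 10.55
ee_pos: [615.3, 72.7, 195.6]
ee_rot: [-179.8, 0.0, 72.1]
force: [0.2, 0.1, -0.7]
gripper_width: 17.8
gripper_force: 40.0
[615.25066068  72.66235479 195.57290541]
scene 262 181
side 229 171
```

View pics/m4.png

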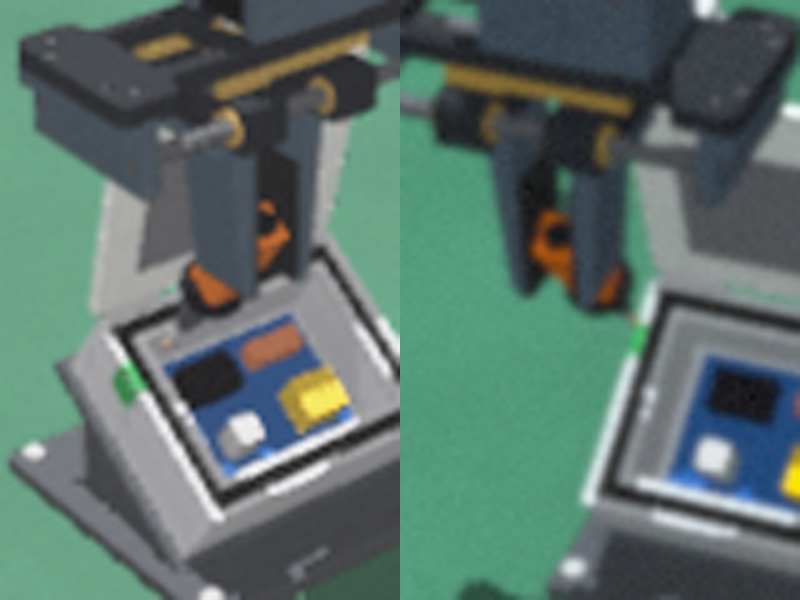

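Tip ball at scene crop (165,341) and side crop (235,322); button at scene (268,215) and side (153,240). I triangulate both for the axis.

Run:
```python
from h import *
S=np.load('pics/scene0.npz');D=np.load('pics/side0.npz'); H=np.load('house.npz'); r,o=H['r'],H['o']
def t(a,b): return tri([ray('scene',np.array(a)/5+(262,181)-.4,S['K'],S['T']),ray('side',np.array(b)/5+(229,171)-.4,D['K'],D['T'])])
a,ea=t((165,341),(235,322)); b,eb=t((268,215),(153,240)); print(a,ea,b,eb)
d=b-a; print('len',np.linalg.norm(d)); d/=np.linalg.norm(d); print('axis',d,'in housing',r.T@d,'tilt',np.degrees(np.arccos(d[2])),'err',np.degrees(np.arccos(d@r[:,2])))
s=[telemetry.state()['ee_pos'] for _ in range(5)]; c=np.mean(s,0); print('tcp',c)
G=c+[0,0,11]; print('G->tip',a-G,np.linalg.norm(a-G)); dd=G-a; dd/=np.linalg.norm(dd); print('axis via G',dd,np.degrees(np.arccos(dd@r[:,2])),r.T@dd)
print('expected tip',G-104*r[:,2],'tip in housing',r.T@(a-o),'exp in housing',r.T@(G-104*r[:,2]-o))
```

```text
[596.26116682  10.30041345 120.76750499] [np.float64(0.8379720934494127), np.float64(0.8379720934491326)] [618.68739054  82.1620606  218.52640281] [np.float64(0.5898417254486232), np.float64(0.5898417254486225)]
len 123.38490160519842
axis [0.18175825 0.58241848 0.79230843] in housing [-0.04529597 -0.00734922  0.99894658] tilt 37.59823568980498 err 2.63012927343918
tcp [616.25865432  73.31967432 197.25069069]
G->tip [-19.9974875  -63.01926086 -87.48318571] 109.65689457053232
axis via G [0.18236416 0.57469493 0.79779011] 2.094787486680642 [-0.036289   -0.0043835   0.99933172]
expected tip [597.80339462  16.59438494 123.05887809] tip in housing [25.42373684 61.54472907 76.36058616] exp in housing [21.44439754 61.06404805 81.94419958]
```

The lean is about 35–37°, within 2° of square, and the tip is above the start point. I take the force baseline, then descend along the rim normal.

```bash
cat >> h.py <<'E'
def rd(n=12):
    F=[];P=[]
    for _ in range(n):
        eyes.grab_frame('side'); s=telemetry.state(); F.append(s['force']); P.append(s['ee_pos'])
    H=np.load('house.npz'); r,o=H['r'],H['o']; f=np.mean(F,0); p=np.mean(P,0)
    print('F housing',(r.T@f).round(2),'sd',np.std(F,0).round(2),'tcp',p.round(2),'tipH(104)',(r.T@(p+[0,0,11]-o)-[0,0,104]).round(1),'t',round(s['time_s'],2))
E
python3 -c "from h import *; rd(8)"
python3 -m crank '[{"dx":-0.0022,"dy":-0.0068,"dz":-0.0102,"yaw":0},{"dx":-0.0022,"dy":-0.0068,"dz":-0.0102,"yaw":0},{"dx":-0.0022,"dy":-0.0068,"dz":-0.0102,"yaw":0},{"dx":0,"dy":0,"dz":0,"yaw":0}]'
python3 -c "from h import *; rd(8)"
```

```text
F housing [-0.52 -0.17 -0.82] sd [0.49 0.3  0.28] tcp [616.34  72.88 197.53] tipH(104) [21.9 61.3 81.9] t 11.05
time_s: 11.55
ee_pos: [610.0, 55.1, 171.3]
ee_rot: [-179.9, 0.1, 72.0]
force: [0.4, 1.2, -0.3]
gripper_width: 18.0
gripper_force: 40.0
F housing [-0.31  0.02 -0.73] sd [0.39 0.36 0.51] tcp [610.99  55.77 172.61] tipH(104) [22.3 61.5 51.3] t 11.95
```

```bash
python3 -m crank '[{"dx":-0.0009,"dy":-0.0027,"dz":-0.0041,"yaw":0},{"dx":-0.0009,"dy":-0.0027,"dz":-0.0041,"yaw":0},{"dx":0,"dy":0,"dz":0,"yaw":0}]'
python3 -c "from h import *; rd(8)"
python3 -m crank '[{"dx":-0.00044,"dy":-0.00136,"dz":-0.00205,"yaw":0},{"dx":0,"dy":0,"dz":0,"yaw":0}]'
python3 -c "from h import *; rd(8)"
```

```text
time_s: 12.32
ee_pos: [609.7, 51.4, 166.0]
ee_rot: [180.0, -0.0, 72.1]
force: [1.5, -0.0, 1.5]
gripper_width: 17.5
gripper_force: 40.0
F housing [-0.26  0.64  1.59] sd [0.41 0.35 0.48] tcp [609.65  51.49 166.15] tipH(104) [22.3 61.5 43.4] t 12.72
time_s: 12.98
ee_pos: [609.2, 50.3, 164.3]
ee_rot: [180.0, -0.0, 72.1]
force: [1.4, 0.3, 2.4]
gripper_width: 17.9
gripper_force: 40.0
F housing [-0.01  1.    1.94] sd [0.25 0.3  0.4 ] tcp [609.21  50.33 164.37] tipH(104) [22.3 61.5 41.2] t 13.38
```

Contact is made, but with about 1 N of side force towards +y, so the tip touches the inner side. I ease off 2 mm and shift 1.5 mm along +y to see whether the ball is on the floor or on the lip.

```bash
python3 -m crank '[{"dx":0.00044,"dy":0.00136,"dz":0.00205,"yaw":0},{"dx":0.0018,"dy":-0.0006,"dz":0,"yaw":0},{"dx":0,"dy":0,"dz":0,"yaw":0}]'
python3 - <<'E'
from h import *
rd(10)
C={n:np.load('pics/'+n+'0.npz') for n in('scene','side')}
H=np.load('house.npz'); r,o=H['r'],H['o']
ims=[]
for n in C:
    im,K,T=grab(n,n+'5.png'); u=proj(n,o+r@[23.5,61.5,45],K,T); x,y=(u-20).astype(int); print(n,x,y,u)
    ims.append(cv2.resize(im[y-10:y+50,x:x+40,::-1],(400,600),interpolation=cv2.INTER_CUBIC))
cv2.imwrite('pics/m5.png',np.hstack(ims))
E
```

```text
time_s: 13.75
ee_pos: [610.2, 51.1, 165.5]
ee_rot: [-179.9, 0.0, 72.0]
force: [-1.2, 2.7, 1.5]
gripper_width: 17.4
gripper_force: 40.0
F housing [-0.29 -1.37  1.46] sd [0.49 0.46 0.49] tcp [610.45  51.05 165.69] tipH(104) [22.2 62.4 42.9] t 14.25
scene 270 235 [290.53825499 255.17035739]
side 258 220 [278.83600336 240.55463671]
```

View pics/m5.png

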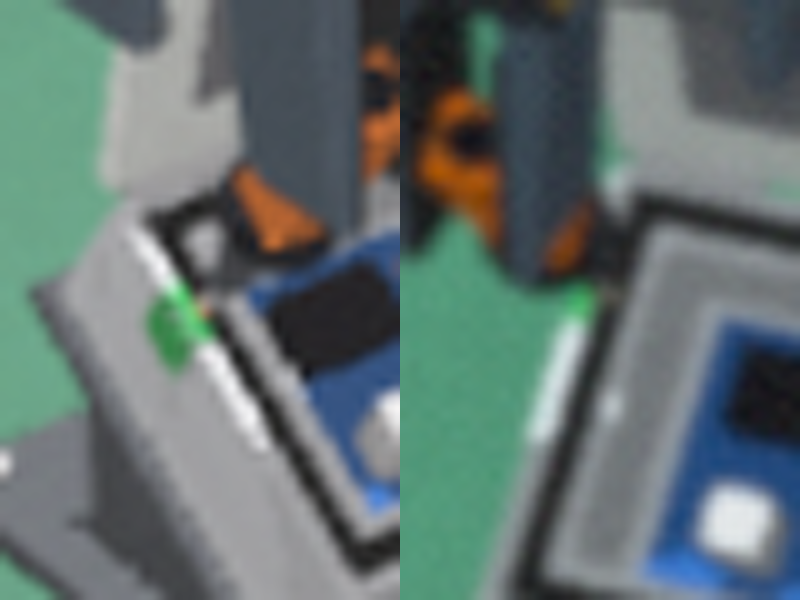

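The crop shows the tip's orange ball at scene (202,310), side (607,293), beside the green mark and in the outer half of the black groove. I quantify that with a sampled profile across the groove.

Run:
```python
from h import *
H=np.load('house.npz'); r,o=H['r'],H['o']
for n in('scene','side'):
    im=cv2.imread('pics/'+n+'5.png').astype(np.float32); c=np.load('pics/'+n+'0.npz')
    def prof(x,ys): 
        uv=np.array([proj(n,o+r@[x,y,45],c['K'],c['T']) for y in ys],np.float32)
        return cv2.remap(im,uv[None,:,0],uv[None,:,1],cv2.INTER_LINEAR)[0]
    ys=np.arange(52,76,2)
    print(n,ys.tolist())
    for x in (30,28,26,24,22,20,14,4): 
        p=prof(x,ys); print(x,'R-B',(p[:,2]-p[:,0]).astype(int).tolist(),'G',p[:,1].astype(int).tolist())
```

```text
scene [52, 54, 56, 58, 60, 62, 64, 66, 68, 70, 72, 74]
30 R-B [-4, -4, -5, -3, 0, 2, -9, -18, -19, -15, -9, -6] G [68, 72, 79, 78, 65, 46, 113, 179, 212, 179, 155, 149]
28 R-B [-5, -5, -5, -4, 0, 4, -1, -21, -21, -18, -15, -12] G [69, 68, 73, 77, 83, 86, 120, 183, 191, 166, 134, 139]
26 R-B [-10, -6, -3, -2, 3, 14, 14, -5, -21, -17, -15, -14] G [74, 80, 83, 101, 113, 123, 141, 181, 189, 164, 143, 135]
24 R-B [-20, -6, -3, -1, 2, 23, 25, 7, -17, -18, -15, -16] G [101, 115, 112, 112, 117, 136, 155, 185, 193, 171, 146, 134]
22 R-B [-31, -11, -2, -2, 4, 20, 39, 4, -16, -19, -17, -17] G [119, 140, 147, 121, 101, 99, 131, 177, 190, 176, 149, 137]
20 R-B [-39, -12, -4, -2, 0, 3, -3, -19, -22, -19, -18, -18] G [119, 150, 152, 123, 85, 74, 115, 162, 192, 177, 158, 140]
14 R-B [-1, -2, -2, -1, -1, 0, -2, -4, -4, -4, -6, -10] G [119, 154, 155, 131, 86, 73, 116, 187, 207, 193, 160, 139]
4 R-B [-2, -2, -2, -1, -1, -1, -1, -2, -3, -3, -2, -2] G [109, 145, 147, 122, 74, 59, 100, 200, 220, 198, 162, 159]
side [52, 54, 56, 58, 60, 62, 64, 66, 68, 70, 72, 74]
30 R-B [-7, -8, -8, -6, -1, 0, 0, -2, -4, 
[... 193 characters left out ...]
8, -5, 0, 4, 3, -3, -14, -25, -31, -27] G [125, 134, 132, 112, 86, 76, 83, 104, 124, 131, 121, 97]
24 R-B [-8, -8, -8, -6, -2, 1, 0, -10, -22, -31, -36, -34] G [126, 135, 137, 111, 82, 69, 80, 117, 151, 159, 149, 129]
22 R-B [-8, -8, -7, -7, -5, -3, -5, -14, -24, -32, -36, -36] G [124, 133, 136, 111, 77, 59, 76, 120, 165, 176, 165, 152]
20 R-B [-9, -9, -9, -8, -5, -4, -7, -14, -22, -28, -34, -36] G [128, 135, 134, 112, 74, 52, 77, 126, 170, 190, 178, 162]
14 R-B [-9, -9, -9, -6, -6, -4, -6, -10, -14, -18, -24, -30] G [124, 133, 136, 113, 74, 59, 85, 143, 204, 213, 193, 170]
4 R-B [-9, -10, -9, -6, -5, -3, -5, -8, -13, -16, -23, -32] G [139, 161, 158, 127, 82, 52, 81, 139, 193, 215, 194, 168]
```

The ball is on the groove floor (height about -1 mm from the lips), at y ≈ 62.8, x ≈ 24.5, compressed about 4.4 mm. I re-centre it, ease to about 3 mm and draw the first leg at 30 mm/s.

```bash
python3 -m crank '[{"dx":-0.0009,"dy":0.0013,"dz":0.0014,"yaw":0},{"dx":0,"dy":0,"dz":0,"yaw":0}]'
python3 -c "from h import *; rd(6)"
python3 -m crank '[{"dx":0.0012,"dy":0.00365,"dz":-0.0027,"yaw":0},{"dx":0.0012,"dy":0.00365,"dz":-0.0027,"yaw":0},{"dx":0.0012,"dy":0.00365,"dz":-0.0027,"yaw":0},{"dx":0.0012,"dy":0.00365,"dz":-0.0027,"yaw":0},{"dx":0.0012,"dy":0.00365,"dz":-0.0027,"yaw":0},{"dx":0.0012,"dy":0.00365,"dz":-0.0027,"yaw":0},{"dx":0.0012,"dy":0.00365,"dz":-0.0027,"yaw":0},{"dx":0.0012,"dy":0.00365,"dz":-0.0027,"yaw":0},{"dx":0.0012,"dy":0.00365,"dz":-0.0027,"yaw":0},{"dx":0.0012,"dy":0.00365,"dz":-0.0027,"yaw":0}]'
python3 - <<'E'
from h import *
rd(4)
H=np.load('house.npz'); r,o=H['r'],H['o']
for n in('scene','side'):
    im,K,T=grab(n,n+'6.png'); im=im.astype(np.float32)
    # rectified patch on lip plane: x -35..0, y 50..75 ; orange centroid
    xs=np.arange(-30,5,.5); ys=np.arange(56,70,.5)
    uv=np.array([[proj(n,o+r@[x,y,45],K,T) for y in ys] for x in xs],np.float32)
    p=cv2.remap(im,uv[...,0].copy(),uv[...,1].copy(),cv2.INTER_LINEAR); w=np.clip(p[...,0]-p[...,2]-8,0,None)
    i,j=np.unravel_index(w.argmax(),w.shape); print(n,'peak',w.max(),xs[i],ys[j],'cent',(w*xs[:,None]).sum()/w.sum(),(w*ys).sum()/w.sum())
E
```

```text
time_s: 14.6
ee_pos: [610.6, 52.0, 167.2]
ee_rot: [179.9, -0.0, 72.1]
force: [0.1, 1.4, 0.8]
gripper_width: 18.0
gripper_force: 40.0
F housing [-0.8   0.66  1.06] sd [0.32 0.41 0.38] tcp [610.51  51.92 167.13] tipH(104) [22.3 62.2 44.6] t 14.9
time_s: 16.15
ee_pos: [619.8, 81.4, 145.3]
ee_rot: [180.0, -0.0, 72.1]
force: [0.7, -0.6, 0.9]
gripper_width: 17.7
gripper_force: 40.0
F housing [-1.31  0.15  1.38] sd [0.57 0.25 0.64] tcp [619.89  81.86 145.09] tipH(104) [-16.   61.9  44.5] t 16.35
scene peak 38.470703 -14.0 63.0 cent -13.482296340046142 63.1692115613246
side peak 2.1328125 -11.5 62.0 cent -11.09223634489866 61.85653555479217
```

```bash
python3 -m crank '[{"dx":0.0011,"dy":0.0037,"dz":-0.0027,"yaw":0},{"dx":0.0011,"dy":0.0037,"dz":-0.0027,"yaw":0},{"dx":0.0011,"dy":0.0037,"dz":-0.0027,"yaw":0},{"dx":0.0011,"dy":0.0037,"dz":-0.0027,"yaw":0},{"dx":0.0011,"dy":0.0037,"dz":-0.0027,"yaw":0},{"dx":0.0011,"dy":0.0037,"dz":-0.0027,"yaw":0},{"dx":0.0012,"dy":0.0037,"dz":-0.0027,"yaw":0},{"dx":0.0012,"dy":0.0037,"dz":-0.0027,"yaw":0},{"dx":0.0009,"dy":0.0027,"dz":-0.002,"yaw":0}]'
python3 - <<'E'
from h import *
rd(6)
H=np.load('house.npz'); r,o=H['r'],H['o']
for n in('scene','side'):
    im,K,T=grab(n,n+'7.png'); im=im.astype(np.float32)
    xs=np.arange(-60,-30,.5); ys=np.arange(54,72,.5)
    uv=np.array([[proj(n,o+r@[x,y,45],K,T) for y in ys] for x in xs],np.float32)
    p=cv2.remap(im,uv[...,0].copy(),uv[...,1].copy(),cv2.INTER_LINEAR); w=np.clip(p[...,0]-p[...,2]-5,0,None)
    i,j=np.unravel_index(w.argmax(),w.shape); print(n,'peak',w.max(),xs[i],ys[j],'cent',(w*xs[:,None]).sum()/w.sum(),(w*ys).sum()/w.sum())
    q=np.array([[proj(n,o+r@[x,y,45],K,T) for y in (20,30,40)] for x in np.arange(-60,-34,2)],np.float32)
    print('low groove G by x -60..-36',cv2.remap(im,q[...,0].copy(),q[...,1].copy(),1)[...,1].mean(1).astype(int).tolist())
E
```

```text
time_s: 17.58
ee_pos: [627.7, 107.3, 126.3]
ee_rot: [-180.0, -0.0, 72.1]
force: [-0.1, 0.7, 0.6]
gripper_width: 17.7
gripper_force: 40.0
F housing [-1.49 -0.12  1.23] sd [0.33 0.53 0.38] tcp [627.77 107.55 126.35] tipH(104) [-48.8  61.4  44.6] t 17.88
scene peak 26.46875 -47.0 63.0 cent -46.02050222909288 63.17459664671557
low groove G by x -60..-36 [131, 135, 171, 213, 193, 115, 64, 52, 63, 69, 71, 70, 73]
side peak 21.095703 -39.0 71.5 cent -41.145237297090745 64.3309771235203
low groove G by x -60..-36 [95, 111, 125, 152, 204, 216, 174, 112, 68, 79, 148, 211, 213]
```

The tip sits at about (-46.7, 62) at the low corner, with light pressure. Now the low side, in the −y direction.

```bash
python3 -m crank '[{"dx":-0.0045,"dy":0.00145,"dz":0,"yaw":0},{"dx":-0.0045,"dy":0.00145,"dz":0,"yaw":0},{"dx":-0.0045,"dy":0.00145,"dz":0,"yaw":0},{"dx":-0.0045,"dy":0.00145,"dz":0,"yaw":0},{"dx":-0.0045,"dy":0.00145,"dz":0,"yaw":0},{"dx":-0.0045,"dy":0.00145,"dz":0,"yaw":0},{"dx":-0.0045,"dy":0.00145,"dz":0,"yaw":0},{"dx":-0.0045,"dy":0.00145,"dz":0,"yaw":0},{"dx":-0.0045,"dy":0.00145,"dz":0,"yaw":0},{"dx":-0.0045,"dy":0.00145,"dz":0,"yaw":0}]'
cat > trk.py <<'E'
from h import *
import sys
y0=float(sys.argv[1]); rd(4)
H=np.load('house.npz'); r,o=H['r'],H['o']
im,K,T=grab('scene','sc.png'); im=im.astype(np.float32)
xs=np.arange(-56,-36,.5); ys=np.arange(y0-12,y0+12,.5)
uv=np.array([[proj('scene',o+r@[x,y,45],K,T) for y in ys] for x in xs],np.float32)
p=cv2.remap(im,uv[...,0].copy(),uv[...,1].copy(),cv2.INTER_LINEAR); w=np.clip(p[...,0]-p[...,2]-8,0,None)
i,j=np.unravel_index(w.argmax(),w.shape); print('peak',w.max(),xs[i],ys[j],'est x',xs[i]+.3,'y',ys[j]-.7)
E
python3 trk.py 25
```

```text
time_s: 19.23
ee_pos: [591.4, 118.7, 126.5]
ee_rot: [180.0, 0.0, 72.1]
force: [2.1, 0.6, 0.6]
gripper_width: 18.0
gripper_force: 40.0
F housing [-0.72 -1.12  0.83] sd [0.38 0.37 0.43] tcp [590.49 118.85 126.32] tipH(104) [-48.2  22.5  44.1] t 19.43
peak 26.75 -45.0 23.0 est x -44.7 y 22.3
```

```bash
python3 -m crank '[{"dx":-0.0044,"dy":0.0017,"dz":-0.0001,"yaw":0},{"dx":-0.0044,"dy":0.0017,"dz":-0.0001,"yaw":0},{"dx":-0.0044,"dy":0.0017,"dz":-0.0001,"yaw":0},{"dx":-0.0044,"dy":0.0017,"dz":-0.0001,"yaw":0},{"dx":-0.0045,"dy":0.00145,"dz":0,"yaw":0},{"dx":-0.0045,"dy":0.00145,"dz":0,"yaw":0},{"dx":-0.0045,"dy":0.00145,"dz":0,"yaw":0},{"dx":-0.0045,"dy":0.00145,"dz":0,"yaw":0},{"dx":-0.0045,"dy":0.00145,"dz":0,"yaw":0},{"dx":-0.0045,"dy":0.00145,"dz":0,"yaw":0}]'
python3 trk.py -15
```

```text
time_s: 20.72
ee_pos: [555.7, 131.1, 126.2]
ee_rot: [180.0, -0.0, 72.1]
force: [1.2, 1.2, 0.9]
gripper_width: 17.3
gripper_force: 40.0
F housing [-0.45 -1.38  0.96] sd [0.32 0.59 0.59] tcp [554.8  131.23 126.01] tipH(104) [-49.  -15.3  44.3] t 20.93
peak 44.759766 -46.5 -14.0 est x -46.2 y -14.7
```

```bash
python3 -m crank '[{"dx":-0.0045,"dy":0.00145,"dz":0,"yaw":0},{"dx":-0.0045,"dy":0.00145,"dz":0,"yaw":0},{"dx":-0.0045,"dy":0.00145,"dz":0,"yaw":0},{"dx":-0.0045,"dy":0.00145,"dz":0,"yaw":0},{"dx":-0.0045,"dy":0.00145,"dz":0,"yaw":0},{"dx":-0.0045,"dy":0.00145,"dz":0,"yaw":0},{"dx":-0.0045,"dy":0.00145,"dz":0,"yaw":0},{"dx":-0.0045,"dy":0.00145,"dz":0,"yaw":0},{"dx":-0.0045,"dy":0.00145,"dz":0,"yaw":0},{"dx":-0.0045,"dy":0.00145,"dz":0,"yaw":0}]'
python3 -m crank '[{"dx":-0.0045,"dy":0.00145,"dz":0,"yaw":0},{"dx":-0.0045,"dy":0.00145,"dz":0,"yaw":0},{"dx":-0.0019,"dy":0.0006,"dz":0,"yaw":0}]'
python3 trk.py -60
```

```text
time_s: 22.22
ee_pos: [519.7, 142.7, 126.2]
ee_rot: [180.0, 0.0, 72.1]
force: [1.8, 0.9, 1.1]
gripper_width: 17.8
gripper_force: 40.0
time_s: 22.6
ee_pos: [510.9, 145.5, 126.2]
ee_rot: [-180.0, 0.0, 72.1]
force: [1.0, 1.1, 0.5]
gripper_width: 17.9
gripper_force: 40.0
F housing [-0.36  0.22  0.99] sd [0.32 0.18 0.35] tcp [510.64 145.51 126.12] tipH(104) [-48.8 -61.7  44.3] t 22.8
peak 99.34375 -40.5 -69.5 est x -40.2 y -70.2
```

```bash
python3 -m crank '[{"dx":-0.0008,"dy":0.0003,"dz":0,"yaw":0},{"dx":0.0022,"dy":0.0068,"dz":0.0102,"yaw":0},{"dx":0.0022,"dy":0.0068,"dz":0.0102,"yaw":0},{"dx":0.0022,"dy":0.0068,"dz":0.0102,"yaw":0},{"dx":0,"dy":0,"dz":0.05,"yaw":0},{"dx":0,"dy":0,"dz":0.05,"yaw":0},{"dx":0,"dy":0.065,"dz":0,"yaw":0},{"dx":0,"dy":0.065,"dz":0,"yaw":0},{"dx":0,"dy":0.065,"dz":0,"yaw":0},{"dx":0,"dy":0.065,"dz":0,"yaw":0}]'
python3 -m crank '[{"dx":0,"dy":0,"dz":-0.03,"yaw":0},{"dx":0,"dy":0,"dz":0,"yaw":0}]'
python3 -c "
from h import *
rd(6)
grab('scene','sc8.png');grab('side','si8.png')"
```

```text
time_s: 24.1
ee_pos: [515.7, 371.9, 231.2]
ee_rot: [180.0, -0.0, 72.1]
force: [0.3, -0.5, -1.0]
gripper_width: 17.7
gripper_force: 40.0
time_s: 24.35
ee_pos: [514.5, 370.0, 204.8]
ee_rot: [-179.8, 0.2, 72.1]
force: [-0.3, -0.6, -1.0]
gripper_width: 18.0
gripper_force: 40.0
F housing [ 0.   -0.03 -0.65] sd [0.21 0.34 0.36] tcp [516.14 369.77 207.54] tipH(104) [-178.2 -125.9  234.3] t 24.65
```

Run:
```python
from h import *
rs=[]
for n,f in(('scene','sc8'),('side','si8')):
    im=cv2.imread('pics/'+f+'.png').astype(np.float32); c=np.load('pics/'+n+'0.npz')
    u=proj(n,[496,308,129],c['K'],c['T']); a=np.round(u).astype(int)-9
    w=im[a[1]:a[1]+19,a[0]:a[0]+19]; d=w[...,2]-w[...,0]; print(n,u.round(1)); print(d[::1,::1].astype(int))
```

```text
scene [435.3 266.4]
[[ -31  -31  -30  -31  -31  -31  -30  -31  -32  -27  -16  -14  -15  -14
   -16  -14  -15  -12   -9]
 [ -31  -31  -30  -32  -31  -31  -31  -31  -32  -28  -20  -16  -16  -16
   -16  -14  -12   -8   -6]
 [ -32  -31  -31  -31  -31  -31  -30  -31  -32  -31  -25  -16  -15  -16
   -14  -12   -8   -6   -6]
 [ -30  -31  -31  -31  -31  -31  -32  -31  -31  -29  -27  -20  -15  -15
   -12   -9   -7   -6   -6]
 [ -30  -30  -30  -30  -31  -31  -31  -32  -30  -28  -30  -26  -15  -13
   -10   -5   -5   -5   -5]
 [ -29  -31  -29  -30  -30  -31  -31  -32  -31  -31  -30  -24  -12   -7
    -4   -4   -5   -4   -5]
 [ -30  -29  -29  -29  -31  -32  -31  -32  -32  -32  -31  -22   -8   -4
     0   -7   -8   -7  -10]
 [ -30  -31  -30  -30  -31  -31  -31  -31  -31  -20  -10  -13   -6   -1
    -5  -12  -14  -14  -16]
 [ -29  -30  -30  -31  -31  -31  -30  -31  -32   10   35    2   -7   -8
   -14  -15  -15  -15  -17]
 [ -29  -29  -30  -30  -30  -31  -31  -31  -31   18   59    8  -23  -25
   -15  -15  -13  -15  -15]
 [ -29  -28  -29  -31  -31  -30  -30  -30  -31  -26  -10  -12  -29  -26
   -16  
[... 2040 characters left out ...]
 [ -21  -26  -24  -28  -44  -78 -112 -134 -154 -161 -165 -166 -162 -159
  -159 -160 -159 -160 -162]
 [ -23  -25  -24  -36  -71 -115 -146 -157 -163 -162 -163 -162 -160 -157
  -161 -160 -161 -164 -164]
 [ -23  -26  -29  -45  -91 -132 -158 -161 -164 -163 -161 -161 -161 -158
  -159 -164 -166 -165 -164]
 [ -26  -26  -34  -66 -112 -149 -159 -162 -163 -163 -162 -161 -164 -162
  -161 -163 -165 -162 -164]
 [ -29  -33  -50  -94 -140 -160 -162 -166 -165 -164 -164 -165 -162 -162
  -161 -161 -162 -162 -163]
 [ -54  -56  -88 -127 -154 -164 -162 -161 -163 -162 -163 -164 -165 -163
  -165 -162 -163 -165 -161]
 [-108 -105 -130 -152 -164 -162 -164 -161 -162 -164 -160 -162 -160 -160
  -158 -158 -162 -159 -163]]
```

The tip is within 1 px of the expected place, so the lean is unchanged. I retrace: tip into the hole along the axis.

```bash
python3 -m crank '[{"dx":-0.0025,"dy":0.003,"dz":-0.02,"yaw":0},{"dx":-0.0025,"dy":0.0029,"dz":-0.023,"yaw":0},{"dx":0,"dy":0,"dz":0,"yaw":0},{"dx":-0.0022,"dy":-0.0068,"dz":-0.0102,"yaw":0},{"dx":-0.0022,"dy":-0.0068,"dz":-0.0102,"yaw":0},{"dx":0,"dy":0,"dz":0,"yaw":0}]'
python3 -c "from h import *; rd(4)"
```

```text
time_s: 25.5
ee_pos: [507.8, 363.0, 155.3]
ee_rot: [-180.0, 0.1, 72.0]
force: [-0.5, 0.8, -1.2]
gripper_width: 17.5
gripper_force: 40.0
F housing [-0.38  0.25 -0.07] sd [0.58 0.25 0.19] tcp [508.52 363.79 156.24] tipH(104) [-201.  -131.3  187.7] t 25.7
```

```bash
python3 -m crank '[{"dx":-0.0022,"dy":-0.0068,"dz":-0.0102,"yaw":0},{"dx":-0.0022,"dy":-0.0068,"dz":-0.0102,"yaw":0},{"dx":0,"dy":0,"dz":0,"yaw":0}]'
python3 -m crank '[{"dx":0,"dy":0,"dz":0,"yaw":0},{"dx":-0.0019,"dy":-0.0059,"dz":0.0031,"yaw":0},{"dx":-0.0019,"dy":-0.0059,"dz":0.0028,"yaw":0},{"dx":-0.0019,"dy":-0.0059,"dz":0.0024,"yaw":0},{"dx":-0.0019,"dy":-0.0059,"dz":0.0021,"yaw":0},{"dx":-0.0019,"dy":-0.0059,"dz":0.0014,"yaw":0},{"dx":-0.0019,"dy":-0.0059,"dz":0.0008,"yaw":0},{"dx":-0.0019,"dy":-0.0059,"dz":0,"yaw":0},{"dx":-0.0019,"dy":-0.0059,"dz":0,"yaw":0},{"dx":-0.0019,"dy":-0.0059,"dz":0,"yaw":0}]' 0 4
python3 -c "from h import *; rd(4)"
```

```text
time_s: 26.08
ee_pos: [504.0, 351.9, 138.5]
ee_rot: [-179.9, 0.1, 72.0]
force: [0.4, -0.9, -0.4]
gripper_width: 17.9
gripper_force: 40.0
time_s: 27.32
ee_pos: [490.9, 310.2, 149.7]
ee_rot: [-180.0, 0.0, 72.1]
force: [-0.9, 1.0, -0.4]
gripper_width: 17.9
gripper_force: 4.0
F housing [-0.07 -0.18 -0.59] sd [0.5  0.12 0.26] tcp [490.98 309.89 149.69] tipH(104) [-158.4 -131.3  149.8] t 27.52
```

```bash
python3 -m crank '[{"dx":-0.0018,"dy":-0.0055,"dz":0,"yaw":0},{"dx":-0.0018,"dy":-0.0055,"dz":0,"yaw":0},{"dx":0,"dy":0,"dz":-0.006,"yaw":0},{"dx":0.0015,"dy":0.005,"dz":0,"yaw":0},{"dx":0,"dy":0,"dz":-0.0065,"yaw":0},{"dx":0,"dy":0,"dz":0,"yaw":0}]'
python3 - <<'E'
from h import *
rd(4)
rs=[]
for n in('scene','side'):
    im,K,T=grab(n,n+'9.png'); u=proj(n,[488,305,115],K,T).astype(int); a=u-(25,45)
    c=im[a[1]:a[1]+75,a[0]:a[0]+50].astype(int); m=((c[...,0]-c[...,2]>60)&(c[...,0]>90)).astype(np.uint8)
    k,l,st,ce=cv2.connectedComponentsWithStats(m); print(n,[(s[:5]+[a[0],a[1],0,0,0]).tolist() for s in st[1:] if s[4]>15], 'proj 148/90',proj(n,[488,305,148],K,T),proj(n,[488,305,90],K,T))
E
```

```text
time_s: 28.28
ee_pos: [489.2, 305.5, 139.0]
ee_rot: [-180.0, 0.1, 72.1]
force: [-0.2, -0.1, -0.6]
gripper_width: 18.0
gripper_force: 4.0
F housing [-0.5   0.25 -0.29] sd [0.39 0.29 0.15] tcp [489.47 305.66 139.59] tipH(104) [-160.5 -131.4  138.9] t 28.48
scene [[440, 225, 13, 7, 22], [450, 235, 9, 23, 147], [428, 253, 15, 25, 121]] proj 148/90 [436.58889568 256.79015735] [432.92683893 278.92708704]
side [[300, 296, 43, 11, 84], [316, 319, 12, 30, 250]] proj 148/90 [323.33851235 328.44374903] [322.79080306 350.39993776]
```

```bash
python3 -m crank '[{"dx":0,"dy":0,"dz":-0.005,"yaw":0},{"dx":0,"dy":0,"dz":-0.005,"yaw":0},{"dx":0,"dy":0,"dz":-0.004,"yaw":0},{"dx":0,"dy":0,"dz":-0.004,"yaw":0},{"dx":0,"dy":0,"dz":0,"yaw":0}]'
python3 -c "from h import *; rd(4)"
python3 -m crank '[{"dx":0,"dy":0,"dz":0,"yaw":0},{"dx":0,"dy":0,"dz":0,"yaw":0},{"dx":0,"dy":0,"dz":0,"yaw":0},{"dx":0,"dy":0,"dz":0.02,"yaw":0},{"dx":0,"dy":0,"dz":0.05,"yaw":0},{"dx":0,"dy":0,"dz":0.05,"yaw":0},{"dx":0,"dy":0,"dz":0.05,"yaw":0}]' 0.45 5
python3 - <<'E'
from h import *
rs=[]
for n in('scene','side'):
    im,K,T=grab(n,n+'10.png'); ref=cv2.imread('pics/'+n+'0.png')[:,:,::-1]; u=proj(n,[488,305,115],K,T).astype(int); a=u-(25,45)
    for J in(ref,im):
        c=J[a[1]:a[1]+75,a[0]:a[0]+50].astype(int); m=((c[...,0]-c[...,2]>60)&(c[...,0]>90)).astype(np.uint8)
        k,l,st,ce=cv2.connectedComponentsWithStats(m); print(n,[((s[:5]+[a[0],a[1],0,0,0]).tolist(),(q+a).round(1).tolist()) for s,q in zip(st[1:],ce[1:]) if s[4]>60])
E
```

```text
time_s: 29.2
ee_pos: [489.3, 305.6, 125.0]
ee_rot: [-180.0, 0.0, 72.1]
force: [-0.2, -0.3, -1.3]
gripper_width: 17.6
gripper_force: 4.0
F housing [-0.77  0.17 -0.31] sd [0.44 0.48 0.29] tcp [489.52 305.69 125.37] tipH(104) [-168.7 -131.4  127.3] t 29.4
time_s: 30.28
ee_pos: [489.5, 305.7, 264.0]
ee_rot: [179.9, -0.1, 72.1]
force: [0.9, -0.4, 0.3]
gripper_width: 41.3
gripper_force: 0.0
scene [([449, 224, 10, 34, 253], [454.5, 241.9]), ([428, 257, 15, 26, 267], [434.9, 269.4])]
scene [([449, 224, 10, 34, 255], [454.4, 242.0]), ([427, 258, 15, 26, 260], [434.3, 270.4])]
side [([317, 325, 14, 30, 305], [323.3, 340.2])]
side [([316, 326, 14, 29, 289], [322.4, 341.0])]
```

The stylus hangs home, with the same outline as at the start within 1 px. Now I shut the jaws and go up and over behind the lid.

```bash
python3 -m crank '[{"dx":0.0056,"dy":-0.071,"dz":0,"yaw":0},{"dx":0.0056,"dy":-0.071,"dz":0,"yaw":0},{"dx":0.0056,"dy":-0.071,"dz":0,"yaw":0},{"dx":0.0056,"dy":-0.071,"dz":0,"yaw":0},{"dx":0.0056,"dy":-0.071,"dz":0,"yaw":0},{"dx":0.0056,"dy":-0.071,"dz":0,"yaw":0},{"dx":0,"dy":0,"dz":0,"yaw":0},{"dx":0,"dy":0,"dz":0,"yaw":0}]' 0 20
python3 -m crank '[{"dx":0,"dy":0,"dz":-0.03,"yaw":0},{"dx":0,"dy":0,"dz":-0.03,"yaw":0},{"dx":0,"dy":0,"dz":0,"yaw":0}]'
```

```text
time_s: 31.38
ee_pos: [516.1, -34.9, 261.4]
ee_rot: [-180.0, -0.0, 72.0]
force: [0.1, 0.7, -0.2]
gripper_width: 0.6
gripper_force: 0.0
time_s: 31.75
ee_pos: [515.0, -33.5, 211.9]
ee_rot: [-179.8, 0.0, 72.2]
force: [-0.3, -0.7, 0.8]
gripper_width: 0.6
gripper_force: 0.0
```

```bash
python3 -m crank '[{"dx":0.0019,"dy":0.0059,"dz":0,"yaw":0},{"dx":0.0019,"dy":0.0059,"dz":0,"yaw":0},{"dx":0.0019,"dy":0.0059,"dz":0,"yaw":0},{"dx":0.0019,"dy":0.0059,"dz":0,"yaw":0},{"dx":0.0019,"dy":0.0059,"dz":0,"yaw":0},{"dx":0.0019,"dy":0.0059,"dz":-0.0015,"yaw":0},{"dx":0.0019,"dy":0.0059,"dz":-0.0018,"yaw":0},{"dx":0.0019,"dy":0.0059,"dz":-0.002,"yaw":0},{"dx":0.0019,"dy":0.0059,"dz":-0.0023,"yaw":0},{"dx":0.0019,"dy":0.0059,"dz":-0.0026,"yaw":0}]'
python3 -m crank '[{"dx":0.0016,"dy":0.0049,"dz":-0.0035,"yaw":0},{"dx":0.0016,"dy":0.0049,"dz":-0.0035,"yaw":0},{"dx":0.0016,"dy":0.0049,"dz":-0.0035,"yaw":0},{"dx":0.0016,"dy":0.0049,"dz":-0.0035,"yaw":0},{"dx":0.0016,"dy":0.0049,"dz":-0.0035,"yaw":0}]'
```

```text
time_s: 33.0
ee_pos: [531.7, 12.4, 205.0]
ee_rot: [180.0, -0.0, 72.1]
force: [-1.3, -2.4, 1.5]
gripper_width: 0.3
gripper_force: 1.1
time_s: 33.62
ee_pos: [537.9, 31.7, 190.7]
ee_rot: [-180.0, 0.0, 72.1]
force: [0.2, -1.7, -0.1]
gripper_width: 0.5
gripper_force: 0.8
```

The lid is being pushed with about 2 N. I continue along the arc.

```bash
python3 -m crank '[{"dx":0.0013,"dy":0.0039,"dz":-0.0047,"yaw":0},{"dx":0.0013,"dy":0.0039,"dz":-0.0047,"yaw":0},{"dx":0.0013,"dy":0.0039,"dz":-0.0047,"yaw":0},{"dx":0.0013,"dy":0.0039,"dz":-0.0047,"yaw":0},{"dx":0.0013,"dy":0.0039,"dz":-0.0047,"yaw":0},{"dx":0.0009,"dy":0.0026,"dz":-0.0056,"yaw":0},{"dx":0.0009,"dy":0.0026,"dz":-0.0056,"yaw":0},{"dx":0.0009,"dy":0.0026,"dz":-0.0056,"yaw":0},{"dx":0.0009,"dy":0.0026,"dz":-0.0056,"yaw":0},{"dx":0.0009,"dy":0.0026,"dz":-0.0056,"yaw":0}]'
python3 -m crank '[{"dx":0.0004,"dy":0.0012,"dz":-0.0061,"yaw":0},{"dx":0.0004,"dy":0.0012,"dz":-0.0061,"yaw":0},{"dx":0.0004,"dy":0.0012,"dz":-0.0061,"yaw":0},{"dx":0.0004,"dy":0.0012,"dz":-0.0061,"yaw":0},{"dx":0.0004,"dy":0.0012,"dz":-0.0061,"yaw":0}]'
```

```text
time_s: 34.88
ee_pos: [546.9, 57.7, 149.7]
ee_rot: [180.0, 0.0, 72.1]
force: [-0.4, -0.5, 1.8]
gripper_width: 0.2
gripper_force: 0.6
time_s: 35.5
ee_pos: [548.5, 62.3, 125.4]
ee_rot: [180.0, 0.0, 72.1]
force: [-1.1, -0.4, 2.3]
gripper_width: 0.4
gripper_force: 1.1
```

```bash
python3 -m crank '[{"dx":0.0003,"dy":0.0009,"dz":-0.0056,"yaw":0},{"dx":0.0003,"dy":0.0009,"dz":-0.0056,"yaw":0},{"dx":0.0003,"dy":0.0009,"dz":-0.0056,"yaw":0},{"dx":0.0003,"dy":0.0009,"dz":-0.0056,"yaw":0},{"dx":0.0003,"dy":0.0009,"dz":-0.0056,"yaw":0},{"dx":0,"dy":0,"dz":-0.004,"yaw":0},{"dx":0,"dy":0,"dz":-0.004,"yaw":0},{"dx":0,"dy":0,"dz":-0.003,"yaw":0},{"dx":0,"dy":0,"dz":-0.002,"yaw":0}]'
python3 -m crank '[{"dx":0,"dy":0,"dz":-0.0015,"yaw":0},{"dx":0,"dy":0,"dz":-0.0015,"yaw":0},{"dx":0,"dy":0,"dz":-0.0015,"yaw":0}]'
```

```text
time_s: 36.62
ee_pos: [549.5, 66.1, 92.6]
ee_rot: [-180.0, -0.0, 72.1]
force: [0.5, 0.1, 1.7]
gripper_width: 0.8
gripper_force: 0.7
time_s: 37.0
ee_pos: [549.6, 66.1, 89.2]
ee_rot: [180.0, -0.0, 72.1]
force: [0.6, -0.2, 2.0]
gripper_width: 0.5
gripper_force: 0.6
```

```bash
python3 -m crank '[{"dx":0,"dy":0,"dz":-0.002,"yaw":0},{"dx":0,"dy":0,"dz":-0.002,"yaw":0},{"dx":0,"dy":0,"dz":-0.0015,"yaw":0},{"dx":0,"dy":0,"dz":0,"yaw":0}]'
python3 -m crank '[{"dx":0,"dy":0,"dz":-0.0013,"yaw":0},{"dx":0,"dy":0,"dz":0,"yaw":0}]'
python3 -m crank '[{"dx":0,"dy":0,"dz":-0.0013,"yaw":0},{"dx":0,"dy":0,"dz":0,"yaw":0}]'
```

```text
time_s: 37.5
ee_pos: [550.5, 66.7, 87.2]
ee_rot: [179.9, -0.1, 72.0]
force: [-2.5, 2.0, 15.0]
gripper_width: 0.6
gripper_force: 6.4
time_s: 37.75
ee_pos: [550.7, 66.8, 87.0]
ee_rot: [179.8, -0.1, 72.0]
force: [-4.1, 2.3, 19.7]
gripper_width: 0.6
gripper_force: 8.2
time_s: 38.0
ee_pos: [551.0, 67.0, 86.6]
ee_rot: [179.8, -0.2, 72.0]
force: [-4.2, 2.0, 23.4]
gripper_width: 0.2
gripper_force: 9.6
```

Firm stop at 23 N, so the lid seems shut. I back off and check the lid angle numerically from its outline.

```bash
python3 -m crank '[{"dx":0,"dy":0,"dz":0.02,"yaw":0},{"dx":0,"dy":0,"dz":0.06,"yaw":0},{"dx":0,"dy":0,"dz":0.06,"yaw":0},{"dx":-0.02,"dy":0.06,"dz":0.04,"yaw":0},{"dx":-0.02,"dy":0.06,"dz":0.02,"yaw":0},{"dx":-0.02,"dy":0.06,"dz":0,"yaw":0},{"dx":0,"dy":0,"dz":0,"yaw":0}]'
python3 - <<'E'
from h import *
from scipy.optimize import least_squares
H=np.load('house.npz'); r,o=H['r'],H['o']
def P(t,R_,y,h): c,s=np.cos(t),np.sin(t); return o+r@np.array([57-R_*c+h*s,y,46+R_*s+h*c])
for n in('scene','side'):
    im,K,T=grab(n,n+'11.png')
    u=proj(n,P(0,56,0,6),K,T); g=im.astype(int); v=g[int(u[1]),int(u[0])]; print(n,'lid px',u,v)
    m=((g.min(2)>v.min()-35)&(np.ptp(g,axis=2)<30)).astype(np.uint8); _,l=cv2.connectedComponents(m); b=(l==l[int(u[1]),int(u[0])]).astype(np.uint8)
    b=cv2.morphologyEx(b,cv2.MORPH_OPEN,np.ones((7,7)))
    ct=max(cv2.findContours(b,cv2.RETR_EXTERNAL,cv2.CHAIN_APPROX_NONE)[0],key=cv2.contourArea); ap=cv2.approxPolyDP(ct,4,True)[:,0]
    print('area',cv2.contourArea(ct),'approx',ap.tolist())
    for d in(0,3,6): print(d,[proj(n,P(np.radians(d),R_,y,6),K,T).round(1).tolist() for R_,y in((112,71),(112,-71),(0,-71),(0,71))])
E
```

```text
time_s: 38.88
ee_pos: [500.3, 212.5, 242.7]
ee_rot: [-180.0, -0.0, 72.3]
force: [-0.1, 0.5, -0.3]
gripper_width: 0.8
gripper_force: 0.0
scene lid px [317.12182251 253.09032427] [235 236 237]
area 2300.5 approx [[329, 227], [284, 242], [303, 281], [334, 276], [348, 264]]
0 [[305.1, 284.0], [351.6, 262.5], [328.1, 224.8], [281.1, 243.2]]
3 [[305.9, 282.9], [352.6, 261.4], [328.1, 224.7], [281.0, 243.1]]
6 [[306.6, 281.6], [353.4, 260.1], [328.0, 224.6], [281.0, 243.0]]
side lid px [300.73181845 254.79568571] [231 236 240]
area 2545.0 approx [[279, 225], [266, 270], [295, 283], [325, 283], [336, 236], [328, 235], [327, 247], [316, 261], [308, 254], [306, 230]]
0 [[263.8, 271.4], [324.3, 286.2], [337.9, 238.1], [278.5, 225.1]]
3 [[263.1, 270.5], [323.9, 285.4], [338.0, 238.0], [278.6, 225.0]]
6 [[262.5, 269.5], [323.5, 284.5], [338.0, 237.8], [278.6, 224.9]]
```

The outline agrees with shut within about 3°. I do one cheap touch probe nearer the hinge: if the lid is shut, it should meet at TCP z ≈ 115.5 (35° slope from the first contact).

```bash
python3 -m crank '[{"dx":0.0116,"dy":-0.0575,"dz":0,"yaw":0},{"dx":0.0116,"dy":-0.0575,"dz":0,"yaw":0},{"dx":0.0116,"dy":-0.0575,"dz":0,"yaw":0},{"dx":0.0116,"dy":-0.0575,"dz":0,"yaw":0},{"dx":0,"dy":0,"dz":-0.06,"yaw":0},{"dx":0,"dy":0,"dz":-0.06,"yaw":0},{"dx":0,"dy":0,"dz":-0.027,"yaw":0},{"dx":0,"dy":0,"dz":0,"yaw":0}]'
python3 -m crank '[{"dx":0,"dy":0,"dz":-0.0015,"yaw":0},{"dx":0,"dy":0,"dz":-0.0015,"yaw":0},{"dx":0,"dy":0,"dz":0,"yaw":0}]'
python3 -m crank '[{"dx":0,"dy":0,"dz":-0.0025,"yaw":0},{"dx":0,"dy":0,"dz":0,"yaw":0}]'
python3 -m crank '[{"dx":0,"dy":0,"dz":-0.0025,"yaw":0},{"dx":0,"dy":0,"dz":0,"yaw":0}]'
```

```text
time_s: 39.98
ee_pos: [537.4, 24.5, 123.3]
ee_rot: [-179.8, 0.1, 71.9]
force: [-1.1, -0.4, -0.1]
gripper_width: 0.7
gripper_force: 0.0
time_s: 40.35
ee_pos: [539.1, 26.0, 123.5]
ee_rot: [179.9, -0.0, 72.1]
force: [-0.2, -0.3, 1.1]
gripper_width: 0.6
gripper_force: 0.0
time_s: 40.6
ee_pos: [538.6, 26.2, 120.7]
ee_rot: [180.0, 0.0, 72.1]
force: [-0.1, -1.1, -0.3]
gripper_width: 0.5
gripper_force: 0.0
time_s: 40.85
ee_pos: [538.5, 26.1, 118.5]
ee_rot: [-180.0, 0.0, 72.1]
force: [-0.1, 0.9, -0.4]
gripper_width: 0.8
gripper_force: 0.0
```

```bash
python3 -m crank '[{"dx":0,"dy":0,"dz":-0.0013,"yaw":0},{"dx":0,"dy":0,"dz":0,"yaw":0}]'
python3 -m crank '[{"dx":0,"dy":0,"dz":-0.0013,"yaw":0},{"dx":0,"dy":0,"dz":0,"yaw":0}]'
python3 -m crank '[{"dx":0,"dy":0,"dz":-0.0013,"yaw":0},{"dx":0,"dy":0,"dz":0,"yaw":0}]'
```

```text
time_s: 41.1
ee_pos: [538.8, 26.1, 117.9]
ee_rot: [180.0, -0.0, 72.1]
force: [0.0, 0.6, 1.7]
gripper_width: 0.7
gripper_force: 0.7
time_s: 41.35
ee_pos: [539.0, 26.2, 117.3]
ee_rot: [179.9, -0.0, 72.1]
force: [-0.5, 0.6, 5.7]
gripper_width: 0.7
gripper_force: 2.3
time_s: 41.6
ee_pos: [539.3, 26.4, 116.9]
ee_rot: [179.9, -0.1, 72.1]
force: [-1.2, 0.5, 7.8]
gripper_width: 0.5
gripper_force: 3.7
```

The probe meets at z ≈ 117.9, a slope of 35.5°, so the lid is fully shut. I retreat and hand in.

```bash
python3 -m crank '[{"dx":0,"dy":0,"dz":0.03,"yaw":0},{"dx":0,"dy":0,"dz":0.06,"yaw":0},{"dx":0,"dy":0,"dz":0.06,"yaw":0},{"dx":0,"dy":0,"dz":0.03,"yaw":0},{"dx":0,"dy":0,"dz":0,"yaw":0},{"dx":0,"dy":0,"dz":0,"yaw":0}]'
python3 -c "
from workcell import ticket
print(ticket.job_done())"
```

```text
time_s: 42.35
ee_pos: [537.8, 26.0, 258.0]
ee_rot: [-179.9, 0.1, 72.1]
force: [0.7, -0.8, 0.2]
gripper_width: 0.5
gripper_force: 0.0
the job is handed in; nothing more can be done
None
```

I drew the seam from green mark to red mark with the stylus about 2° off square, lightly pressed, hung it back in its stand and shut the lid, and handed in at 42 s; the run had brief pauses, and the red-mark end was checked by arm position only.

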